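Square a tub into the date-coder's corner and print

ROBOT

A 6-joint arm with a two-finger parallel gripper is mounted at the origin on the work surface. World frame = base frame: x ahead of the robot, y to its left, z up, the work surface at z = 0. Lengths are in m, angles in rad, forces in N, time in s.
With the tool pointing down it reaches from about 0.275 to 0.775 m from the base axis. Payload 14.6 kg.
Tool frame: the origin (TCP) lies on the centre line of the jaws, within the pads' length; the fingertips stand 22 mm ahead of it and the grasp point (between the pads) lies 3 mm ahead of it; z points along the fingers, y is the direction in which the jaws open and shut (so a half turn about z gives the same grasp; the last joint's range is limited). The gripper opens to 85 mm and grips with 20 to 120 N. Pads are 22 mm wide; open, the fingers measure 114 mm over their backs; the gripper's body (76 mm by 85 mm) begins 54 mm behind the grasp point. The pads swing forward as they close: fully open they stand 13 mm farther back than shut.
Start: joints at [-1.374, 0.263, -0.048, 1.259, 0, 1.415], TCP at [0.181, -0.493, 0.253] pointing down, gripper open.
Joint ranges: [-2.65, 2.65], [-0.89, 1.7], [-1.18, 1.37], [-2.13, 2.11], [-1.35, 1.29], [-3.14, 3.14]. Speed limits (rad/s): [1.89, 1.89, 2.57, 2.79, 3.14, 3.14].

INTERFACE

Orientations are given as [roll, pitch, yaw] about the fixed x, y, z axes, in that order (R = Rz(yaw) Ry(pitch) Rx(roll)).
In Python, from bench import manip gives the robot as it stands.
- The arm moves only by the shell command python3 -m pendant 'ROWS'. ROWS is JSON, a list that holds one entry, the list of rows, each a list of 5 numbers: the shift along the tool's x, y, z normalised to -1 to 1, where 1 is 0.025 m, then the turn about the tool's z normalised to -1 to 1, where 1 is 6 degrees, then the opening, from 0 (shut) to 1 (fully open). In form: [[[x, y, z, yaw, jaw], ...]]. A call has 1 to 8 rows; each row shifts and turns the commanded pose from where the row before left it, along the tool's axes as they then stand; what a row does not reach is not made up. A row lasts 1/12 s, in which the tool goes at most 41.7 mm and 7.16 degrees, less where a joint would pass 70% of its speed; a pose out of reach is approached as far as the arm can. A call with a number of a shift or a turn outside -1 to 1 is refused whole. A call with a gripper value outside its range is refused whole. The fingers move at their own pace and stop on an object; the grip force is fixed at half the most. Time passes only in rows, so rows that do not move let the fingers close. It gives the time, the measured TCP pose, the force and the opening at its end, in the units of the state.
- manip.get_state(): the state, without advancing time (a new reading comes with each control period).
- manip.capture(name): name is "side" or "top"; returns (picture, depth): 400x640x3 uint8, red, green, blue; 400x640 float32, m along the optical axis (not along the pixel's ray), 0 where there is no reading.
- manip.get_calibration(name): a dict with "fx", "fy", "cx", "cy" (pixels), "D" ([k1, k2, p1, p2, k3] as OpenCV has them; the pictures are not rectified), "R" (3x3) and "t" (3): a world point X has camera coordinates R X + t. Camera axes: x right, y down, z forward; pixel columns grow to the right and rows downward; lengths in m; the calibration is good to about 2 mm. A picture is of the moment at which its call begins. get_calibration takes no time and is no camera call.
- manip.job_done(): hands the job in, once; it reports no verdict.
The state is a dict: "time": time; "joints": joint angles; "dq": joint speeds; "effort": joint torques, N m; "tcp_pos": TCP position; "orientation": TCP orientation; "ft_force": force on the tool from outside, world axes, zero at the start; "moment": the same for the moment, N m; "gripper_width": finger opening in m.
Only numpy, scipy, OpenCV 4.12 (cv2) and the standard library are available. Lean on these libraries where they do the work, as an engineer would, in place of code of your own. Each camera call takes 0.05 s, during which the arm holds its last target. There are 200 camera calls.

TASK

Push the orange-lidded tub along the steel table, without gripping, lifting or tipping it, until it sits square in the corner of the aluminium guide: its long side flat against the long rail and its short end against the end stop. Only then press the green print button down with a fingertip and let it come up again. Do not press the red button, and leave the other loose things where they stand.

Things in the scene. Friction and masses are not known exactly. Their poses are not given: they have to be found in the camera images.
- tub: The full, closed white food tub with an orange lid, a rigid block 90 mm along its x, 110 mm along its y and 60 mm high (a 3 mm raised panel on the lid and a 1.5 mm lid rim are look only), about 0.45 kg, loose on the table. Origin at the centre of its underside; z up. It starts roughly parallel to the guide (within about 30 degrees), clear of it.
- guide: L-shaped aluminium guide fixed to the table, 40 mm high, 12 mm thick. Origin at its inside corner, on the table. Long rail: inner face in the plane x = 0, running 360 mm from the corner along -y. End stop: inner face in the plane y = 0, running 110 mm from the corner along -x. +x points through the rail, roughly away from the robot, +y through the end stop, roughly to the robot's left.
- guide_home (a point): Point on the table where the centre of the tub's underside belongs when it is home (45 mm from the rail, 55 mm from the end stop); axes as the guide's, the tub's are then parallel to them. Behind the rail here stands the fixed blue coder head, 58 mm high, 70 mm wide, reaching 125 mm behind the rail's inner face.
- print_button (a joint): Green push button: 0 up, about 0.006 m fully down; a spring of about 5 N when fully down brings it up again.
- print_button_top (a point): Centre of the top of the green button, a disc of 36 mm diameter in a black housing fixed to the table at the robot's left; pressed straight down. It and the red button may have changed places.
- stop_button (a joint): Red push button of the same kind, not to be pressed: 0 up.
- stop_button_top (a point): Centre of the top of the red button.
- spare_tub: Another tub of the same size with a blue lid, to be left alone. Origin at the centre of its underside.
- jar: Amber jar, 52 mm diameter, 70 mm high, behind the rail, to be left alone. Origin at the centre of its underside.
- cup: Clear sample cup, 52 mm diameter, 50 mm high, in front of the guide, to be left alone. Origin at the centre of its underside.
- mallet: Lid mallet lying down, 285 mm long along its x, head (at +x) 100 mm wide, 40 mm high, to be left alone. Origin on the table under the middle of its head, the handle along -x. It lies across, between robot and guide.
There are look-alikes about, which are no part of the job. Leave any white or yellow look-alike of the part that bears print_button alone.

How it is judged:
By the outcome, as a careful person would: the job done as asked, in the order asked, and still so for the second after the job is handed in, with the robot touching nothing.
It also fails if it takes over 48 s, if anything falls off the work surface, if the arm or the gripper's body presses on something with over 40 N, if the wrist force passes 120 N, or if a joint passes its speed limit or range.

## Working session

There is one attempt and no reset: what is moved stays moved. The work goes in short steps, Python scripts to look and compute and a shell command to move; the robot and the scene stay as the last step left them, time stands still between calls to the robot, and variables do not carry over. Pictures are saved under pics/ and viewed, about 8 in all and at most 12, crops included, and the job is handed in when it is done.

```bash
mkdir -p pics; ls; cat > h.py <<'E'
from bench import manip
import numpy as np, cv2
def cap(n):
    p,d=manip.capture(n); return p,d,manip.get_calibration(n)
def K(c): return np.array([[c["fx"],0,c["cx"]],[0,c["fy"],c["cy"]],[0,0,1.]])
def ray(c,uv,z):
    "pixels -> world points on plane z"
    uv=np.array(uv,float).reshape(-1,1,2)
    n=cv2.undistortPoints(uv,K(c),np.array(c["D"],float)).reshape(-1,2)
    R=np.array(c["R"]);t=np.array(c["t"])
    d=np.c_[n,np.ones(len(n))]@R; o=-R.T@t
    return o+d*((z-o[2])/d[:,2])[:,None]
def proj(c,X):
    R=np.array(c["R"]);return cv2.projectPoints(np.array(X,float).reshape(-1,3),cv2.Rodrigues(R)[0],np.array(c["t"],float),K(c),np.array(c["D"],float))[0].reshape(-1,2)
def save(n,p): cv2.imwrite("pics/"+n,p[:,:,::-1])
E
python3 - <<'E'
from h import *
for n in("top","side"):
    p,d,c=cap(n); save(n+"0.png",p); R=np.array(c["R"]);print(n,-R.T@np.array(c["t"]),R[2])
    np.savez(n+"0.npz",p=p,d=d)
s=manip.get_state();print(s)
E
```

```text
pics
top [0.43929212 0.03373314 1.22119151] [ 0.05967278  0.01311984 -0.99813177]
side [0.31648964 0.71087255 0.74080546] [ 0.2036814  -0.67915841 -0.70516505]
{'time': 0.1, 'joints': array([-1.37434181e+00,  2.63488721e-01, -4.88619980e-02,  1.25940934e+00,
       -1.25315623e-05,  1.41549238e+00]), 'dq': array([ 0.0006966 ,  0.00037253,  0.00339268, -0.00047352,  0.00102358,
       -0.00156902]), 'effort': array([ 6.21217507e-03, -6.38579607e+01,  3.85064971e+01,  9.95394046e-03,
        4.48481410e-05,  1.88283377e-05]), 'tcp_pos': array([ 0.18083391, -0.49263395,  0.25287032]), 'orientation': array([-3.14063858e+00, -1.36689993e-04,  3.51758405e-01]), 'ft_force': array([ 0.22639885, -0.66365458,  1.31696649]), 'moment': array([ 0.02856227, -0.01162179,  0.01634199]), 'gripper_width': 0.08580139884231297}
```

View pics/top0.png

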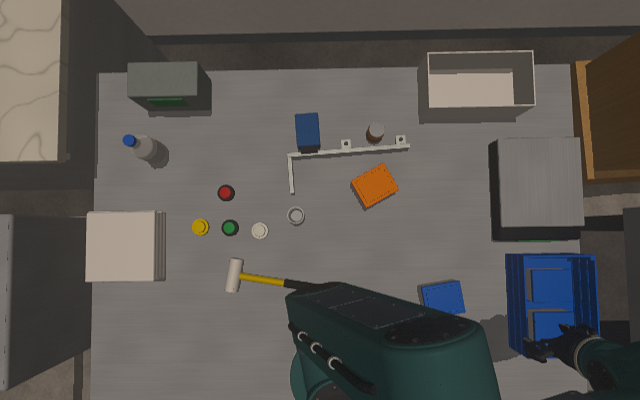

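View pics/side0.png

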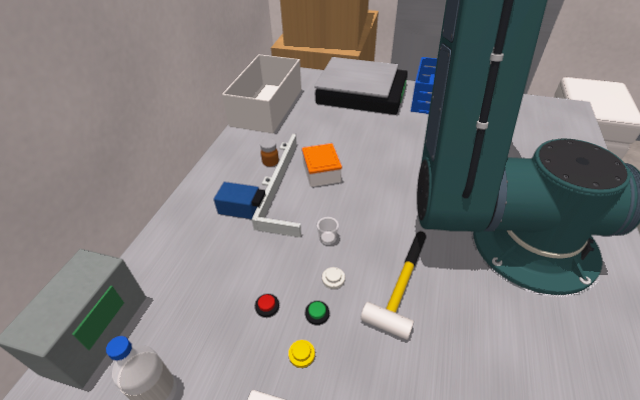

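The top view shows the orange tub at (375,186) and the guide, with its corner near (290,155), its rail to (409,147) and its stop to (292,193). The green button is at (230,228), with red at (226,192), yellow at (200,227) and white at (260,231) as look-alikes. The cup is at (296,216), the spare blue tub at (441,297) and the mallet at (235,275). I choose the orange-lidded tub and the green button; now a close crop and measurements.

```bash
python3 - <<'E'
from h import *
z=np.load("top0.npz");p=z["p"];d=z["d"];c=manip.get_calibration("top")
hsv=cv2.cvtColor(p,cv2.COLOR_RGB2HSV)
def comp(m,box):
    mm=np.zeros_like(m);x0,y0,x1,y1=box;mm[y0:y1,x0:x1]=m[y0:y1,x0:x1]
    cs,_=cv2.findContours(mm,cv2.RETR_EXTERNAL,cv2.CHAIN_APPROX_NONE);return max(cs,key=cv2.contourArea)
def rect(k,zz):
    w=ray(c,k.reshape(-1,2),zz);r=cv2.minAreaRect((w[:,:2]*1000).astype(np.float32));return r
print("tub",rect(comp(cv2.inRange(hsv,(5,150,100),(20,255,255)),(340,150,410,220)),.06))
print("spare",rect(comp(cv2.inRange(hsv,(100,120,60),(125,255,255)),(410,270,480,320)),.06))
print("green",rect(comp(cv2.inRange(hsv,(55,100,40),(95,255,255)),(215,215,245,245)),.03))
for n,u in dict(green=(230,228),red=(226,192),yel=(200,227),wh=(260,231),cup=(296,216)).items():
    print(n,ray(c,u,.03)[0], 'depth z', (lambda zc:(np.linalg.inv(np.array(c["R"]))@(zc*np.array([*(cv2.undistortPoints(np.array([[u]],float),K(c),np.array(c["D"]))[0,0]),1])-np.array(c["t"]))))(d[u[1],u[0]]))
g=cv2.cvtColor(p,cv2.COLOR_RGB2GRAY)
print(g[148:166,350],g[148:166,300],g[178,284:302])
crop=cv2.resize(p[130:260,185:425],None,fx=3.3,fy=3.3,interpolation=cv2.INTER_CUBIC);save("crop.png",crop)
E
```

```text
tub ((567.797607421875, -119.31292724609375), (92.0425796508789, 112.32170104980469), 28.81371307373047)
spare ((232.8729705810547, -308.7908630371094), (92.88414764404297, 112.06924438476562), 9.16698169708252)
green ((449.6092224121094, 319.0509338378906), (33.41266632080078, 33.137351989746094), 89.15168762207031)
green [0.44801977 0.31450758 0.03      ] depth z [0.4480722  0.31619431 0.02284402]
red [0.55723506 0.32648822 0.03      ] depth z [0.55792083 0.32819044 0.02307385]
yel [0.45239752 0.40538613 0.03      ] depth z [0.45246474 0.40729249 0.02388986]
wh [0.4376393  0.22389146 0.03      ] depth z [0.43762457 0.22558578 0.01938646]
cup [0.4811492  0.11486261 0.03      ] depth z [0.48188316 0.11628519 0.0091128 ]
[149 160 162 148 101  68  71  69 100 116 116 113 115 116 113 114 115 116] [ 42  45  60  64 107 151 164 141  93  65  68  67  97 114 113 114 112 112] [111 112 111 110 107 161 157 159 173  72 109 112 111 112 111 112 112 112]
```

View pics/crop.png

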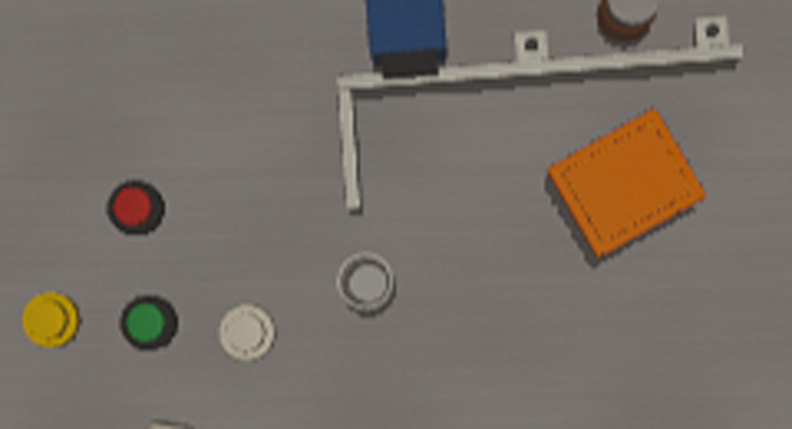

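The crop confirms the orange tub with its corners, the guide clear, and the green button in a black housing, distinct from red, yellow and white. Next, the guide pose.

```bash
python3 - <<'E'
from h import *
z=np.load("top0.npz");p=z["p"];c=manip.get_calibration("top")
g=cv2.cvtColor(p,cv2.COLOR_RGB2GRAY).astype(float)
def fall(v):
    i=np.argmax(v); 
    j=i
    while v[j]>115: j+=1
    return j-1+(v[j-1]-115)/(v[j-1]-v[j])
P=[];Q=[]
for x in range(300,405,3):
    r0=int(round(155.6-(x-300)*.075))-4; P.append((x,r0+fall(g[r0:r0+12,x])))
for y in range(163,190,2): Q.append((287+fall(g[y,287:300]),y))
A=ray(c,P,.04)[:,:2];B=ray(c,Q,.04)[:,:2]
la=cv2.fitLine(A.astype(np.float32),cv2.DIST_HUBER,0,1e-4,1e-4).ravel();lb=cv2.fitLine(B.astype(np.float32),cv2.DIST_HUBER,0,1e-4,1e-4).ravel()
print(la,lb)
yaw=np.arctan2(la[0],-la[1]) if la[1]<0 else np.arctan2(-la[0],la[1])
print("rail +y dir",np.degrees(np.arctan2(-abs(la[0])*np.sign(la[0]*la[1])*-1,abs(la[1]))))
s,t=np.linalg.solve(np.c_[la[:2],-lb[:2]],lb[2:]-la[2:]);C=la[2:]+s*la[:2];print("corner",C)
print("res",np.std((A-la[2:])@[la[1],-la[0]]),np.std((B-lb[2:])@[lb[1],-lb[0]]))
ydir=la[:2]*np.sign(la[1]);xdir=np.array([ydir[1],-ydir[0]]);print("x",xdir,"y",ydir,"home",C-.045*xdir-.055*ydir,"yaw",np.degrees(np.arctan2(xdir[1],xdir[0])), "stop perp",np.degrees(np.arctan2(lb[1],lb[0])))
print(P[::6],Q[::4])
# tub corners
E
```

```text
[ 0.06194148 -0.9980798   0.6702593  -0.01857975] [0.9977762  0.06665342 0.5995159  0.12378728]
rail +y dir -3.5512588
corner [0.66116834 0.12790579]
res 0.0005809756639172135 0.0005645004028013382
x [0.9980798  0.06194148] y [-0.06194148  0.9980798 ] home [0.6196615  0.07022403] yaw 3.5512588 stop perp 3.8217924
[(300, np.float64(155.54166666666666)), (318, np.float64(154.1290322580645)), (336, np.float64(152.77777777777777)), (354, np.float64(151.140350877193)), (372, np.float64(150.16666666666666)), (390, np.float64(148.3125))] [(np.float64(291.4888888888889), 163), (np.float64(291.6849315068493), 171), (np.float64(292.56435643564356), 179), (np.float64(293.1818181818182), 187)]
```

```bash
python3 -m pendant '[[[0,0,0,0.92,0.6],[0,0,0,0.92,0.6],[0,0,0,0.92,0.6],[0.89,-0.99,0,0,0.6],[0.89,-0.99,0,0,0.6],[0.89,-0.99,0,0,0.6],[0.89,-0.99,0,0,0.6],[0.89,-0.99,0,0,0.6]]]'
```

```text
time: 0.77
tcp_pos: [0.2847, -0.3609, 0.2531]
orientation: [-3.141, 0.0, 0.062]
ft_force: [0.8, 0.0, -0.0]
gripper_width: 0.051
```

```bash
python3 -m pendant '[[[0.89,-0.99,0,0,0.6],[0.89,-0.99,0,0,0.6],[0.89,-0.99,0,0,0.6],[0.89,-0.99,0,0,0.6],[0.89,-0.99,0,0,0.6],[0.89,-0.99,0,0,0.6],[0.89,-0.99,0,0,0.6],[0.89,-0.99,0,0,0.6]]]'; python3 -m pendant '[[[0.9,-0.97,1,0,0.6],[0,0,1,0,0.6],[0,0,1,0,0.6],[0,0,1,0,0.6],[0,0,1,0,0.6],[0,0,1,0,0.6],[0,0,0.5,0,0.6],[0,0,0,0,0.6]]]'
```

```text
time: 1.43
tcp_pos: [0.4501, -0.152, 0.2532]
orientation: [-3.142, 0.0, 0.063]
ft_force: [0.0, -0.7, -0.3]
gripper_width: 0.0511
time: 2.1
tcp_pos: [0.4688, -0.1273, 0.0883]
orientation: [-3.139, 0.004, 0.063]
ft_force: [0.8, 0.6, 0.8]
gripper_width: 0.0509
```

```bash
python3 -m pendant '[[[0,0,1,0,0.6],[0,0,1,0,0.6],[0,0,0,0,0.6]]]'; python3 - <<'E'
from h import *
p,d,c=cap("side"); save("side1.png",cv2.resize(p[110:260,200:440],None,fx=3.3,fy=3.3))
E
```

```text
time: 2.35
tcp_pos: [0.4689, -0.1274, 0.0385]
orientation: [-3.14, 0.003, 0.063]
ft_force: [-2.2, 0.4, -1.2]
gripper_width: 0.0512
```

View pics/side1.png

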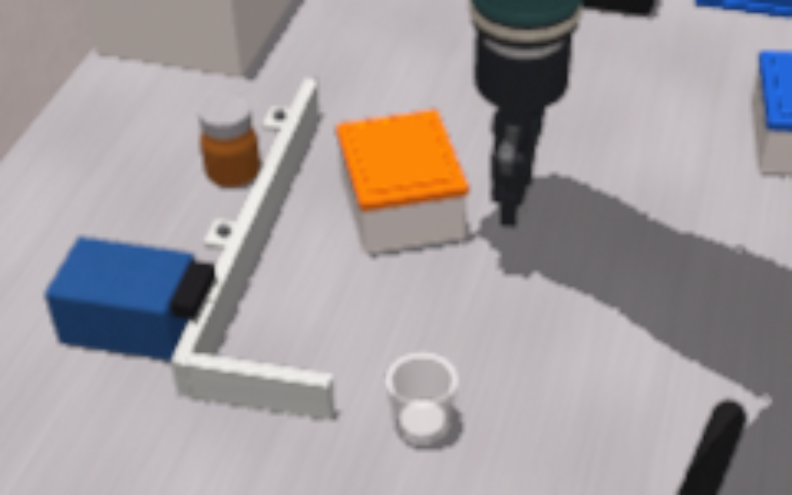

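The side view shows the fingers beside the tub's near face at (510,215) in the crop, with the rail beyond it, so the line is clear to push towards the rail.

```bash
python3 -m pendant '[[[0.4,0,0,0,0.6],[0.4,0,0,0,0.6],[0.4,0,0,0,0.6],[0.4,0,0,0,0.6],[0.4,0,0,0,0.6],[0.4,0,0,0,0.6],[0.4,0,0,0,0.6],[0.4,0,0,0,0.6]]]'; python3 -m pendant '[[[0.2,0,0,0,0.6],[0.2,0,0,0,0.6],[0.2,0,0,0,0.6]]]'
cat >> h.py <<'E'
C=np.array([.6612,.1279]);X=np.array([.998,.062]);Y=np.array([-.062,.998])
def tub(n="top"):
    p,d,c=cap(n);hsv=cv2.cvtColor(p,cv2.COLOR_RGB2HSV)
    m=cv2.inRange(hsv,(5,150,100),(20,255,255));
    if n=="top": m[:140]=0;m[230:]=0;m[:,:250]=0;m[:,440:]=0
    k=max(cv2.findContours(m,cv2.RETR_EXTERNAL,cv2.CHAIN_APPROX_NONE)[0],key=cv2.contourArea)
    w=ray(c,k.reshape(-1,2),.06)[:,:2]-C;w=np.c_[w@X,w@Y]*1000
    r=cv2.minAreaRect(w.astype(np.float32));s=manip.get_state();t=s["tcp_pos"][:2]-C
    print("tub in guide mm",r,"TCP",t@X*1000,t@Y*1000,"F",s["ft_force"]@np.r_[X,0],s["ft_force"]@np.r_[Y,0],"t",s["time"])
    return p
E
python3 -c "
from h import *
save('t1.png',tub()); save('s1.png',cap('side')[0])"
```

```text
time: 3.07
tcp_pos: [0.5512, -0.1227, 0.0407]
orientation: [-3.141, 0.0, 0.063]
ft_force: [-2.8, 1.0, 0.7]
gripper_width: 0.0511
time: 3.32
tcp_pos: [0.5654, -0.1219, 0.0407]
orientation: [-3.142, 0.0, 0.063]
ft_force: [-0.5, 0.4, -0.3]
gripper_width: 0.0511
tub in guide mm ((-48.31037902832031, -206.99185180664062), (36.29612731933594, 93.99398803710938), 70.24645233154297) TCP -110.20535651484015 -243.5998663172045 F -0.23595839094551282 -0.30544396428195175 t 3.3667
```

```bash
python3 -c "
import cv2,numpy as np
a=cv2.imread('pics/t1.png')[120:240,220:460];b=cv2.imread('pics/s1.png')[110:260,200:440]
cv2.imwrite('pics/m1.png',np.vstack([cv2.resize(a,None,fx=2.1,fy=2.1),cv2.resize(b,None,fx=2.1,fy=2.1)]))"
```

```text
(no output)
```

View pics/m1.png

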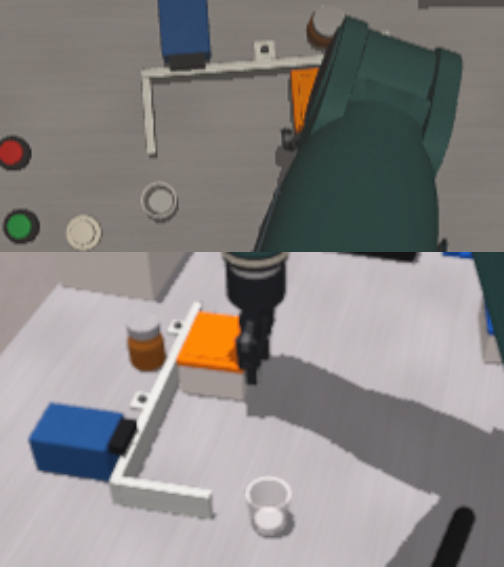

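The tub is now almost at the rail and nearly parallel to it. I will push slowly until the force rises.

```bash
for i in 1 ; do python3 -m pendant '[[[0.12,0,0,0,0.6],[0.12,0,0,0,0.6],[0.12,0,0,0,0.6],[0.12,0,0,0,0.6]]]';  done
```

```text
time: 3.75
tcp_pos: [0.5762, -0.1213, 0.0407]
orientation: [3.141, 0.002, 0.062]
ft_force: [-26.3, -4.9, 17.8]
gripper_width: 0.0516
```

Force of 26 N at TCP guide-x −100 mm: the tub is flat on the rail. I back off, rise and turn for the +y push.

```bash
python3 -m pendant '[[[-0.4,0,0,0,0.6],[-0.8,0,0,0,0.6],[-0.8,0,-0.5,0,0.6],[0,0,-1,0,0.6],[0,0,-1,0,0.6],[0,0,-1,0,0.6],[0,0,-1,-1,0.6],[0,0,0,-1,0.6]]]'; python3 -m pendant '[[[0,0,0,-1,0.6],[0,0,0,-1,0.6],[0,0,0,-1,0.6],[0,0,0,-1,0.6],[0,0,0,-1,0.6],[0,0,0,-1,0.6],[0,0,0,-1,0.6],[0,0,0,-1,0.6]]]';python3 -m pendant '[[[0,0,0,-1,0.6],[0,0,0,-1,0.6],[0,0,0,-1,0.6],[0,0,0,-1,0.6],[0,0,0,-1,0.6],[-1,0,0,0,0.6],[-1,0,0,0,0.6],[-1,0,0,0,0.6]]]'
python3 -c "
from h import *
save('t2.png',tub()); save('s2.png',cap('side')[0]);tub('side')"
```

```text
time: 4.42
tcp_pos: [0.5293, -0.1251, 0.1579]
orientation: [3.138, -0.006, 0.277]
ft_force: [0.1, 0.6, 0.2]
gripper_width: 0.0514
time: 5.08
tcp_pos: [0.5276, -0.1245, 0.1535]
orientation: [3.141, -0.0, 1.115]
ft_force: [0.0, 0.1, 0.1]
gripper_width: 0.0512
time: 5.75
tcp_pos: [0.5324, -0.2001, 0.1536]
orientation: [3.141, 0.0, 1.635]
ft_force: [-0.2, 0.4, -0.1]
gripper_width: 0.0517
tub in guide mm ((-46.224971771240234, -255.9303741455078), (112.04523468017578, 91.76189422607422), 89.9172134399414) TCP -148.62344936494742 -323.4464827475165 F -1.2615991314001302 -4.299714495721355 t 5.8
tub in guide mm ((-46.15937423706055, -251.0614776611328), (92.28245544433594, 120.35030364990234), 0.0017473504412919283) TCP -149.05019741103308 -319.96985685803253 F -0.6664845991521111 0.2253580623052596 t 5.9
```

```bash
python3 -m pendant '[[[-0.9,0,0,0,0.5],[0,1,0,0,0.5],[0,1,0,0,0.5],[0,1,0,0,0.5],[0,1,0,0,0.5],[0,0,1,0,0.5],[0,0,1,0,0.5],[0,0,0,0,0.5]]]'
python3 -c "
from h import *
tub()"
```

```text
time: 6.57
tcp_pos: [0.6317, -0.2135, 0.099]
orientation: [-3.136, -0.003, 1.635]
ft_force: [-0.8, 0.2, -0.7]
gripper_width: 0.0433
tub in guide mm ((-46.225154876708984, -256.06048583984375), (112.30546569824219, 91.76189422607422), 89.9172134399414) TCP -50.26136227729102 -339.3853611634508 F -0.4548187064796878 -0.19336897591506286 t 6.6167
```

```bash
python3 -m pendant '[[[0,0.1,0.9,0,0.5],[0,0,0.9,0,0.5],[0,0,0.7,0,0.5],[0,0,0,0,0.5]]]';python3 -m pendant '[[[0.4,0,0,0,0.5],[0.4,0,0,0,0.5],[0.4,0,0,0,0.5],[0.4,0,0,0,0.5],[0.4,0,0,0,0.5],[0.4,0,0,0,0.5],[0.4,0,0,0,0.5],[0.4,0,0,0,0.5]]]'; python3 -c "
from h import *
save('t3.png',tub());tub('side')"
```

```text
time: 6.95
tcp_pos: [0.6346, -0.2145, 0.0394]
orientation: [-3.139, -0.002, 1.634]
ft_force: [-1.0, 0.3, -1.0]
gripper_width: 0.0428
time: 7.62
tcp_pos: [0.6309, -0.1346, 0.0413]
orientation: [3.141, 0.001, 1.634]
ft_force: [0.7, -5.8, 6.1]
gripper_width: 0.0427
tub in guide mm ((-46.81669616699219, -185.23617553710938), (96.89551544189453, 91.89408111572266), 89.78020477294922) TCP -46.63682124559787 -258.39929511809635 F 0.6528244784591143 1.4311979258588015 t 7.6667
tub in guide mm ((-47.24180603027344, -186.80929565429688), (120.14173126220703, 92.55362701416016), 89.73416137695312) TCP -46.710037136466724 -258.8989089259507 F 0.9807770126272533 1.6393096428900429 t 7.7167
```

```bash
python3 -m pendant '[[[0.4,0,0,0,0.5],[0.4,0,0,0,0.5],[0.4,0,0,0,0.5],[0.4,0,0,0,0.5],[0.4,0,0,0,0.5],[0.4,0,0,0,0.5],[0.4,0,0,0,0.5],[0.4,0,0,0,0.5]]]';python3 -m pendant '[[[0.3,0,0,0,0.5],[0.2,0,0,0,0.5],[0.2,0,0,0,0.5],[0.2,0,0,0,0.5],[0.2,0,0,0,0.5],[0.2,0,0,0,0.5],[0.2,0,0,0,0.5],[0.15,0,0,0,0.5]]]';  python3 -c "
from h import *
save('t4.png',tub());tub('side')"
```

```text
time: 8.38
tcp_pos: [0.6256, -0.0553, 0.0409]
orientation: [3.141, 0.001, 1.633]
ft_force: [0.2, -5.2, 5.2]
gripper_width: 0.0428
time: 9.05
tcp_pos: [0.623, -0.0143, 0.041]
orientation: [3.141, 0.001, 1.633]
ft_force: [0.6, -5.2, 5.1]
gripper_width: 0.043
tub in guide mm ((-46.20505905151367, -37.630619049072266), (47.47113037109375, 92.27857208251953), 85.77503204345703) TCP -46.92789741194398 -138.89398825351307 F 0.2883224946307387 -0.5711020730265575 t 9.1
tub in guide mm ((-46.30553436279297, -68.26715087890625), (94.94792938232422, 119.11853790283203), 0.7416704297065735) TCP -46.97339658926398 -138.9505215157317 F -0.2738068834474813 -0.3704869329594168 t 9.15
```

```bash
python3 -m pendant '[[[0.1,0,0,0,0.5],[0.1,0,0,0,0.5],[0.1,0,0,0,0.5],[0.1,0,0,0,0.5],[0.1,0,0,0,0.5],[0.1,0,0,0,0.5]]]';python3 -m pendant '[[[0.06,0,0,0,0.5],[0.06,0,0,0,0.5]]]'
```

```text
time: 9.65
tcp_pos: [0.622, 0.0005, 0.0409]
orientation: [3.142, 0.001, 1.633]
ft_force: [0.7, -5.2, 5.6]
gripper_width: 0.0427
time: 9.82
tcp_pos: [0.6215, 0.0023, 0.0409]
orientation: [-3.141, 0.004, 1.633]
ft_force: [-4.3, -22.0, 8.5]
gripper_width: 0.0426
```

```bash
python3 -m pendant '[[[0.05,0,0,0,0.5],[0,0,0,0,0.5]]]'; python3 -m pendant '[[[-0.3,0,0,0,0.5],[-0.8,0,0,0,0.5],[-0.8,0,-0.5,0,0.5],[0,0,-1,0,0.5],[0,0,-1,0,0.5],[0,-1,-1,0,0.5],[0,-1,-1,-1,0.5],[0,-1,0,-1,0.5]]]'; python3 -c "
from h import *
save('t5.png',tub());save('s5.png',cap('side')[0])"
```

```text
time: 9.98
tcp_pos: [0.621, 0.0027, 0.0409]
orientation: [-3.14, 0.005, 1.632]
ft_force: [-7.6, -21.1, 9.5]
gripper_width: 0.0423
time: 10.65
tcp_pos: [0.5507, -0.0496, 0.1568]
orientation: [3.137, 0.002, 1.848]
ft_force: [1.2, -0.4, 0.3]
gripper_width: 0.0425
tub in guide mm ((-47.58256149291992, -55.698326110839844), (111.94766998291016, 92.56141662597656), 89.9177017211914) TCP -126.03286107114423 -170.20807467071853 F 1.9113754958727547 -0.054877110723042966 t 10.7
```

Home in y, with perhaps a 1 mm gap at the rail. I turn for a light nudge in +x.

```bash
python3 -m pendant '[[[0,0,0,-1,0.6],[0,0,0,-1,0.6],[0,0,0,-1,0.6],[0,0,0,-1,0.6],[0,0,0,-1,0.6],[0,0,0,-1,0.6],[0,0,0,-1,0.6],[0,0,0,-1,0.6]]]'; python3 -m pendant '[[[0,0,0,-1,0.6],[0,0,0,-1,0.6],[0,0,0,-1,0.6],[0,0,0,-1,0.6],[0,0,0,-0.6,0.6],[0,1,0,0,0.6],[0,1,0,0,0.6],[0,1,0,0,0.6]]]';  python3 -m pendant '[[[0,1,0,0,0.6],[0,0.5,0,0,0.6],[0,0,0,0,0.6]]]';python3 -c "
from h import *
tub();save('s5.png',cap('side')[0]);tub('side')"
```

```text
time: 11.42
tcp_pos: [0.5503, -0.0495, 0.1526]
orientation: [3.141, -0.001, 2.685]
ft_force: [-0.9, 0.3, 0.3]
gripper_width: 0.051
time: 12.08
tcp_pos: [0.5486, 0.0261, 0.1526]
orientation: [3.141, -0.001, -3.123]
ft_force: [0.6, -0.6, 0.4]
gripper_width: 0.0512
time: 12.33
tcp_pos: [0.5476, 0.0649, 0.1527]
orientation: [3.141, -0.001, -3.119]
ft_force: [-0.2, 0.1, -0.4]
gripper_width: 0.0511Traceback (most recent call last):
  File "<string>", line 3, in <module>
    tub();save('s5.png',cap('side')[0]);tub('side')
    ~~~^^
  File "h.py", line 21, in tub
    k=max(cv2.findContours(m,cv2.RETR_EXTERNAL,cv2.CHAIN_APPROX_NONE)[0],key=cv2.contourArea)
ValueError: max() iterable argument is empty
```

```bash
python3 -m pendant '[[[0.4,0,0,-0.38,0.6],[0,0,1,0,0.6],[0,0,1,0,0.6],[0,0,1,0,0.6],[0,0,1,0,0.6],[0,0,0.5,0,0.6],[-0.4,0,0,0,0.6],[-0.2,0,0,0,0.6]]]'; python3 -m pendant '[[[-0.1,0,0,0,0.6],[-0.1,0,0,0,0.6],[0,0,0,0,0.6]]]'
```

```text
time: 13.05
tcp_pos: [0.5532, 0.0622, 0.0398]
orientation: [3.141, -0.001, -3.082]
ft_force: [0.1, 0.6, 1.0]
gripper_width: 0.0511
time: 13.3
tcp_pos: [0.5585, 0.0632, 0.0411]
orientation: [-3.142, 0.001, -3.081]
ft_force: [0.8, -0.2, 0.4]
gripper_width: 0.0515
```

```bash
python3 -m pendant '[[[-0.08,0,0,0,0.6],[-0.08,0,0,0,0.6],[0,0,0,0,0.6]]]'; python3 -m pendant '[[[-0.05,0,0,0,0.6],[0,0,0,0,0.6]]]'
```

```text
time: 13.55
tcp_pos: [0.5622, 0.0638, 0.041]
orientation: [-3.142, 0.001, -3.081]
ft_force: [-0.2, -0.3, -0.4]
gripper_width: 0.051
time: 13.72
tcp_pos: [0.563, 0.0639, 0.0408]
orientation: [3.142, -0.0, -3.081]
ft_force: [-0.5, 0.1, 0.1]
gripper_width: 0.0515
```

```bash
python3 -m pendant '[[[-0.08,0,0,0,0.6],[0,0,0,0,0.6]]]'; python3 -m pendant '[[[-0.05,0,0,0,0.6],[0,0,0,0,0.6]]]'
```

```text
time: 13.88
tcp_pos: [0.5645, 0.064, 0.0407]
orientation: [-3.141, -0.001, -3.081]
ft_force: [-4.8, -0.4, 3.1]
gripper_width: 0.0516
time: 14.05
tcp_pos: [0.5645, 0.064, 0.0405]
orientation: [-3.142, -0.004, -3.081]
ft_force: [-12.1, -2.1, 7.2]
gripper_width: 0.0512
```

```bash
python3 -m pendant '[[[-0.08,0,0,0,0.6],[0,0,0,0,0.6]]]'; python3 -m pendant '[[[0.3,0,0,0,0.6],[0.8,0,0,0,0.6],[0.8,0,-0.5,0,0.6],[0,0,-1,0,0.6],[0,0,-1,0,0.3],[0,0,-1,0,0],[0,1,-1,0,0],[0,1,0,0,0]]]';python3 -m pendant '[[[0,1,0,0,0],[0,1,0,0,0],[0,1,0,0,0],[0,1,0,0,0],[0,1,0,0,0],[0,1,0,0,0],[0,1,0,0,0],[0,0,0,0,0]]]'; python3 -c "
from h import *
p=tub();tub('side');q=cap('side')[0];save('t6.png',p);save('s6.png',q)
save('m6.png',np.vstack([cv2.resize(p[120:240,180:420],None,fx=2.2,fy=2.2),cv2.resize(q[170:320,200:440],None,fx=2.2,fy=2.2)]))"
```

```text
time: 14.22
tcp_pos: [0.5646, 0.0641, 0.0402]
orientation: [-3.141, -0.007, -3.081]
ft_force: [-21.5, -2.6, 14.4]
gripper_width: 0.0512
time: 14.88
tcp_pos: [0.52, 0.1113, 0.1578]
orientation: [-3.142, 0.007, -3.083]
ft_force: [0.7, -0.0, 0.2]
gripper_width: 0.003
time: 15.55
tcp_pos: [0.507, 0.2894, 0.1532]
orientation: [3.14, 0.001, -3.078]
ft_force: [-0.7, 0.1, 0.3]
gripper_width: 0.0004
tub in guide mm ((-45.0740966796875, -55.79023742675781), (111.71598815917969, 93.97535705566406), 89.87437438964844) TCP -143.87553396934132 169.07932040288594 F -0.5425733510096857 -0.39996733820495795 t 15.6
tub in guide mm ((-6.107272148132324, -16.8277587890625), (19.471942901611328, 53.4431037902832), 18.500131607055664) TCP -143.86215338458712 167.91265498017887 F -0.2421165935288683 -0.13534917106613378 t 15.65
```

View pics/m6.png

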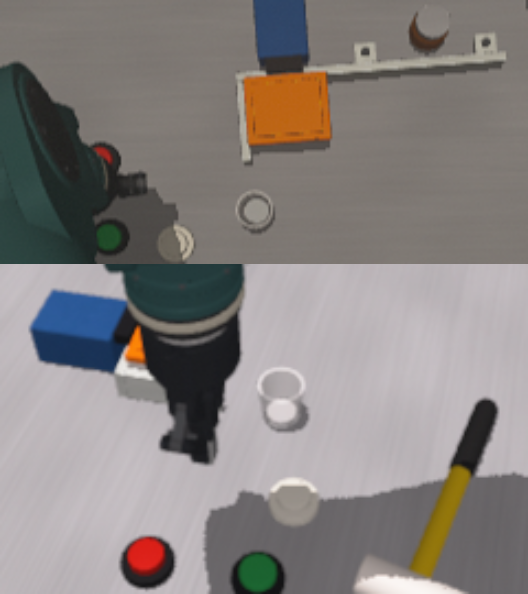

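The tub measures home at (−45.1, −55.8) mm with yaw ≈ 0; the lid lies flush against rail and stop in the crop. The jar, cup and mallet are unmoved, and green (110,237) stands in its housing. Now the green button.

```bash
python3 -m pendant '[[[0.74,0.46,0,0,0],[0.74,0.46,0,0,0],[0.74,0.46,0,0,0],[0,0,0.95,0,0],[0,0,0.95,0,0],[0,0,0.95,0,0],[0,0,0.5,0,0],[0,0,0,0,0]]]'; python3 -c "
from h import *
q,d,c=cap('side');save('s7.png',cv2.resize(q[230:380,220:420],None,fx=3,fy=3))
h=cv2.cvtColor(q,cv2.COLOR_RGB2HSV);print(manip.get_state()['tcp_pos'], proj(c,[[.4495,.3205,.024]]))"
```

```text
time: 16.37
tcp_pos: [0.4487, 0.3154, 0.0673]
orientation: [-3.14, -0.003, -3.082]
ft_force: [-0.7, 0.8, 0.6]
gripper_width: -0.0003
[0.44944821 0.31586643 0.06890177] [[317.34786949 307.95010752]]
```

View pics/s7.png

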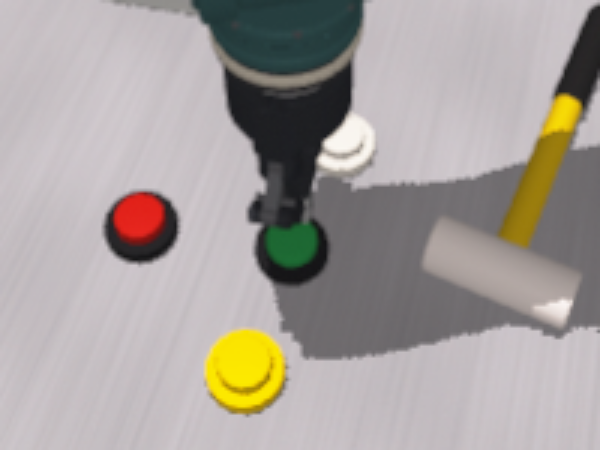

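The fingertip stands over green at crop (290,215), about 23 mm above the button, with the button centre at (292,240). I shift 5 mm further in +y and go down.

```bash
python3 -m pendant '[[[0,0.2,0,0,0],[0,0,0.4,0,0],[0,0,0.3,0,0],[0,0,0.15,0,0],[0,0,0,0,0]]]';  python3 -m pendant '[[[0,0,0.08,0,0],[0,0,0.08,0,0],[0,0,0,0,0]]]'
```

```text
time: 16.83
tcp_pos: [0.449, 0.3217, 0.0474]
orientation: [-3.141, -0.001, -3.081]
ft_force: [0.4, -0.0, 0.4]
gripper_width: 0.0001
time: 17.08
tcp_pos: [0.4495, 0.322, 0.0442]
orientation: [3.142, 0.0, -3.081]
ft_force: [0.3, -0.2, -0.7]
gripper_width: -0.0001
```

```bash
python3 -m pendant '[[[0,0,0.08,0,0],[0,0,0.08,0,0],[0,0,0,0,0]]]';  python3 -m pendant '[[[0,0,0.08,0,0],[0,0,0,0,0]]]'
```

```text
time: 17.33
tcp_pos: [0.4497, 0.322, 0.0402]
orientation: [3.141, 0.0, -3.081]
ft_force: [-0.3, -0.2, 3.2]
gripper_width: 0.0001
time: 17.5
tcp_pos: [0.4497, 0.322, 0.0382]
orientation: [3.141, 0.0, -3.081]
ft_force: [-0.4, -0.7, 5.0]
gripper_width: -0.0001
```

```bash
python3 -m pendant '[[[0,0,0.06,0,0],[0,0,0.06,0,0],[0,0,0,0,0]]]'
```

```text
time: 17.75
tcp_pos: [0.4498, 0.3222, 0.0374]
orientation: [3.141, 0.002, -3.081]
ft_force: [-9.6, -5.5, 40.3]
gripper_width: 0.0003
```

The force ran through the spring (3, then 5 N) to the end stop at 40 N, so the button is fully down. I release, rise and check.

```bash
python3 -m pendant '[[[0,0,-0.3,0,0],[0,0,-1,0,0],[0,0,-1,0,0],[0,0,-1,0,0],[0,0,-1,0,0],[0.8,0,-1,0,0],[0.8,0,0,0,0],[0,0,0,0,0]]]'; python3 -c "
from h import *
p=tub();q,d,c=cap('side');save('t8.png',p);save('m8.png',np.vstack([p[110:330,170:490],q[130:350,200:520]]))
s=manip.get_state();print(s['tcp_pos'],s['ft_force'])
h=cv2.cvtColor(q,cv2.COLOR_RGB2HSV);o=cv2.imread('pics/side0.png');h0=cv2.cvtColor(o,cv2.COLOR_BGR2HSV)
for n,a in (('now',h),('start',h0)):
    m=cv2.inRange(a,(55,100,40),(85,255,255))[295:330,300:335];y,x=np.nonzero(m);print(n,x.mean()+300,y.mean()+295,len(x))"
```

```text
time: 18.42
tcp_pos: [0.4073, 0.3194, 0.1689]
orientation: [3.141, 0.0, -3.08]
ft_force: [0.6, 0.3, -0.2]
gripper_width: -0.0001
tub in guide mm ((-45.11741256713867, -55.82267379760742), (111.85733032226562, 94.04348754882812), 89.69328308105469) TCP -240.42743295934955 206.87662245076584 F 0.6889159487299193 0.4697174637560491 t 18.4667
[0.40921927 0.31952261 0.16780147] [ 0.4183191  -0.37328012 -0.27534086]
now 316.6958174904943 309.7794676806084 263
start 316.6958174904943 309.7794676806084 263
```

View pics/m8.png

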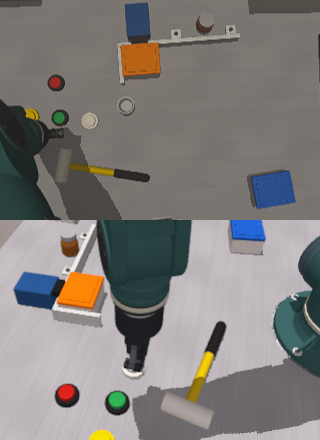

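The tub is square in the corner, and the green button's pixels are identical to the start, so it is up again. Everything else is in place and the robot touches nothing, so I hand in.

```bash
python3 -c "
from bench import manip
print(manip.job_done())"
```

```text
the job is handed in; nothing more can be done
None
```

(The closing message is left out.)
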